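# Fit the sprung dust cap to the light detector

### The arm

A 7-joint arm with a two-finger parallel gripper is mounted at the origin on the work surface. World frame = base frame: x ahead of the robot, y to its left, z up, the work surface at z = 0. Lengths are in m, angles in rad, forces in N, time in s.
With the tool pointing down it reaches from about 0.425 to 0.875 m from the base axis. Payload 4.7 kg.
Tool frame: the origin (TCP) lies midway between the tips of the shut fingers; the grasp point (between the pads) lies behind it (r.grip_depth is the z of the grasp point in the tool frame, in m); z points along the fingers, y is the direction in which the jaws open and shut (so a half turn about z gives the same grasp; the last joint's range is limited). The gripper opens to 85 mm and grips with 20 to 120 N. Pads are 22 mm wide; open, the fingers measure 114 mm over their backs; the gripper's body (76 mm by 85 mm) begins 54 mm behind the grasp point. The pads swing forward as they close: fully open they stand 13 mm farther back than shut.
Start: joints at [1.132, 0.321, -0.07, 1.45, 0.023, 1.371, -0.057], TCP at [0.284, -0.585, 0.231] pointing down, gripper open.
Joint ranges: [-2.86, 2.86], [-0.3, 2.09], [-1.38, 1.24], [0.06, 2.45], [-1.56, 4.7], [0.09, 2.05], [-2.69, 2.69]. Speed limits (rad/s): [2.57, 2.57, 3.14, 3.14, 3.14, 3.14, 3.14].

### API

Orientations are given as a unit quaternion [x, y, z, w].
In Python, from workcell import r, eyes gives the robot as it stands.
- The arm moves only by the tool move_arm, never from a script. Its argument "commands" is a list that holds one entry, the list of rows, each a list of 7 numbers: the turn, a rotation vector about the tool's x, y, z in degrees, then the shift along the tool's x, y, z in m, then the finger opening in m, from 0 to 0.0854. A call has 1 to 12 rows; each row shifts and turns the pose as measured when the row begins, along the tool's axes as they then stand; what a row does not reach is not made up. A row lasts 1/8 s, in which the tool goes at most 62.5 mm and 10.7 degrees, less where a joint would pass 70% of its speed; a pose out of reach is approached as far as the arm can. A call with a gripper value outside its range is refused whole. The fingers move at their own pace and stop on an object; "squeeze" is the grip in N (left out, the last holds). Time passes only in rows, so rows that do not move let the fingers close. It gives the time, the measured TCP pose, the force and the opening at its end, in the units of the state.
- r.get_state(): the state, without advancing time (a new reading comes with each control period).
- eyes.get_image(name): name is "side" or "top"; returns (picture, depth): 400x640x3 uint8, blue, green, red; 400x640 float32, m along the optical axis (not along the pixel's ray), 0 where there is no reading.
- eyes.calibration(name): a dict with "fx", "fy", "cx", "cy" (pixels), "R" (3x3) and "t" (3): a world point X has camera coordinates R X + t. Camera axes: x right, y down, z forward; pixel columns grow to the right and rows downward; lengths in m; the calibration is good to about 2 mm. A picture is of the moment at which its call begins. calibration takes no time and is no camera call.
- r.close_job(): hands the job in, once; it reports no verdict.
The state is a dict: "clock": time; "joints": joint angles; "qd": joint speeds; "effort": joint torques, N m; "position": TCP position; "tool_rot": TCP orientation; "ft_force": force on the tool from outside, world axes, zero at the start; "wrist_torque": the same for the moment, N m; "gripper_width": opening from 0.0 (shut) to 1.0 (fully open).
Only numpy, scipy, OpenCV 4.12 (cv2) and the standard library are available. Lean on these libraries where they do the work, as an engineer would, in place of code of your own. Each camera call takes 0.05 s, during which the arm holds its last target.

### The job

Put the dust cap on the upright light detector: squeeze the cap's two side tabs together, lower the cap into the round mouth of its tube and push it down against the sprung plate inside, then let the tabs spring out under the rim so that the cap stays locked on by itself. Press gently, never harder than about 30 N, and leave the other bench equipment where it is.

Things in the scene. Friction and masses are not known exactly. Their poses are not given: they have to be found in the camera images.
- cap: loose round black dust cap, about 85 g (65 to 110), lying right way up on the bench. Origin: centre of its underside, z up, y along the line through its two tabs. Below is a plug of 51.6 mm diameter, 14 mm high, its foot bevelled to 48.6 mm over the lowest 2.5 mm; above it a flange of 68 mm diameter, 3 mm thick (14 to 17 mm over the origin). It may be fitted at any yaw.
- cap_top (a point): centre of the flange's top face, 17 mm over the cap's origin. Two grey ribbed upright tabs stand over the flange, at +y and -y, 20 mm wide along x, 5 mm thick, from 0.5 to 28.5 mm over this point. Their outer faces, to be pinched along y, are 44 mm apart at rest and 33 mm fully pinched. Fingertips may rest on the flange beside them.
- tab_a (a joint): inward travel in m of the +y tab: 0 sprung out, 0.0055 pinched to its stop; spring 5 N at rest, 11.5 N at the stop (a 20 to 30 N grip pinches fully). Its latch nose, 12 mm wide, square-edged, 4 to 8 mm over the cap's origin, sticks out of the plug to 30.5 mm from the axis at rest and is drawn in flush when fully pinched. Unpinched it only lands on the rim.
- tab_b (a joint): the same for the -y tab
- detector: fixed light detector: round steel foot (116 mm diameter), grey sleeve (84 mm diameter, to 72 mm high) and in it an upright focus tube (74 mm diameter) with an open mouth on top. Origin: centre of the underside; z is the tube's axis. The tube is set differently each time: its rim is anywhere from 100 to 120 mm above the bench, not reported (look or feel); it does not move under the work.
- mouth_axis (a point): point on the detector's axis, 70 mm above the bench. The tube's rim is an inward lip: bore 53.6 mm diameter, 4 mm thick; below it the tube is 66 mm wide inside, so that the noses can spring out under the lip. With the cap's flange down on the rim the cap's origin is 14 mm below the rim's top and the noses' tops are 2 mm below the lip: let the tabs out with the flange less than 2 mm above the rim.
- plate (a joint): downward travel in m of the sprung plate (42 mm diameter) in the tube; 0 at rest, its top 8 mm below the rim's top face. It resists the plug with 4 N at first, 1.2 N more per mm: 9 N where the noses clear the lip (0.004), 11.5 N with the flange on the rim (0.006); there the rim is rigid and the force climbs. It lifts a locked cap until the noses bear under the lip (0.004).
- resistor: bystander: resistor module, 36 x 110 x 38 mm, clear and blue with two steel posts; leave alone. Origin: centre of its underside
- selector: bystander: white box 95 x 75 mm with a knob and two sockets, 51 mm high; leave alone. Origin: centre of its underside
- battery: bystander: black battery pack, 75 x 60 x 22 mm; leave alone. Origin: centre of its underside
Not all that is in view belongs to the job. What is shaped like the cap but pink is not meant.

How it is judged:
On the way, in this order (a step that is already met when the one before it is completed fails the run):
1. the cap is off the bench with both tabs pinched in (height (world z) of cap above 0.03 m and value of joint each of tab_a, tab_b above 0.0035 m), for 0.1 s.
2. the cap's plug is in the mouth, pressing the sprung plate down (horizontal distance between cap and detector below 0.004 m and value of joint plate above 0.003 m), for 0.1 s.
At the end, for the whole second after the job is handed in: the cap sits level (within 0.06 rad) and centred on the detector (within 3 mm), both tabs sprung out to within 1.5 mm of rest, the locked cap holding the sprung plate down by at least 2.5 mm, everything released and at rest (horizontal distance between cap and detector below 0.003 m and angle between cap's own z axis and vertical below 0.06 rad and value of joint each of tab_a, tab_b below 0.0015 m and value of joint plate above 0.0025 m and linear speed of cap below 0.01 m/s); the robot touches nothing.
It fails at once if the cap is pressed on the detector with more than 32 N (contact force between cap and detector above 32 N).
It fails at once if the robot strikes or pushes the detector with more than 32 N (contact force between any of the fingers, the arm and detector above 32 N).
It fails at once if the resistor module, selector box or battery pack is moved by more than 15 mm (distance of any of resistor, selector, battery from where it was at the start of the episode above 0.015 m).
It also fails if it takes over 64 s, if anything falls off the work surface, if the arm or the gripper's body presses on something with over 40 N, if the wrist force passes 120 N, or if a joint passes its speed limit or range.

## Working session

There is one attempt and no reset: what is moved stays moved. The work goes in short steps, Python scripts to look and compute and a tool call to move; the robot and the scene stay as the last step left them, time stands still between calls to the robot, and variables do not carry over. Pictures are saved under pics/ and viewed, and the job is handed in when it is done.

Besides the shell and the picture viewer there is one more tool, called after ">>>" as a command line: name --argument value ..., lists and objects as JSON in quotes. move_arm: Moves the arm, as the interface text tells. Its arguments: {"type":"object","properties":{"commands":{"type":"array"},"squeeze":{"type":"number"}},"required":["commands"]}

```bash
ls; mkdir -p pics; cat > h.py <<'E'
import numpy as np,cv2
from workcell import r,eyes
def ray(n,u,v):
    c=eyes.calibration(n);R=np.array(c["R"]);t=np.array(c["t"])
    d=R.T@np.array([(u-c["cx"])/c["fx"],(v-c["cy"])/c["fy"],1.0]);return -R.T@t,d
def onz(n,u,v,z):
    o,d=ray(n,u,v);return o+d*(z-o[2])/d[2]
def cloud(n,dep):
    c=eyes.calibration(n);R=np.array(c["R"]);t=np.array(c["t"])
    v,u=np.mgrid[0:400,0:640]
    P=np.stack([(u-c["cx"])/c["fx"]*dep,(v-c["cy"])/c["fy"]*dep,dep],-1)
    return (P-t)@R
E
python3 - <<'E'
from h import *
for n in("side","top"):
    im,d=eyes.get_image(n);cv2.imwrite(f"pics/{n}0.png",im);np.savez(f"{n}0.npz",im=im,d=d)
    c=eyes.calibration(n);print(n,c["fx"],c["cx"],c["cy"],ray(n,320,200))
s=r.get_state();print(s,r.grip_depth)
E
```

```text
pics
side 443.68470693845234 320.1463098073814 190.9082873466861 (array([ 0.58952826, -0.61233618,  0.75676943]), array([ 0.01073348,  0.69701625, -0.71726783]))
top 387.8045757554324 319.2807616729143 205.55385384988898 (array([0.47083849, 0.05067237, 0.87257928]), array([ 0.19316742, -0.01366649, -0.9811769 ]))
{'clock': 0.1, 'joints': array([ 1.13208117,  0.32176529, -0.07006519,  1.45156729,  0.02262719,
        1.37085027, -0.0569338 ]), 'qd': array([-1.43582500e-03, -2.38807889e-06, -4.79724880e-04, -2.14317719e-03,
       -2.30073791e-04, -5.43374572e-05, -7.61405126e-04]), 'effort': array([-4.21477057e-05, -4.94877005e+01, -3.83861437e-01, -3.15210450e+01,
        1.30561780e-02,  7.42036616e-03,  2.58764760e-05]), 'position': array([ 0.28408943, -0.58406879,  0.23031493]), 'tool_rot': array([ 9.74480808e-01,  2.24469019e-01, -2.65068824e-04, -8.62162113e-04]), 'ft_force': array([ 0.55845647, -0.04584432,  0.31380362]), 'wrist_torque': array([ 0.02465153, -0.07833969, -0.0122936 ]), 'gripper_width': 0.9944490852088861} -0.0187
```

View pics/side0.png

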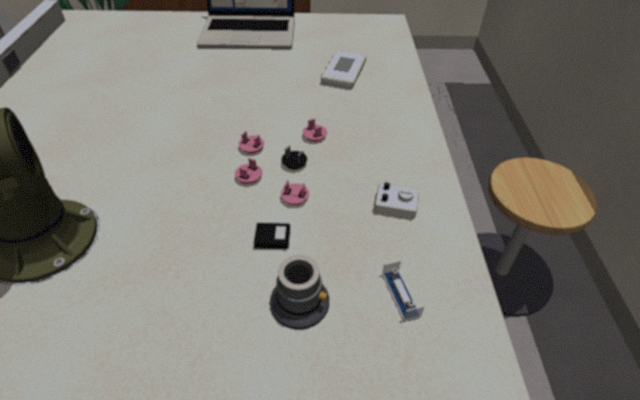

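View pics/top0.png

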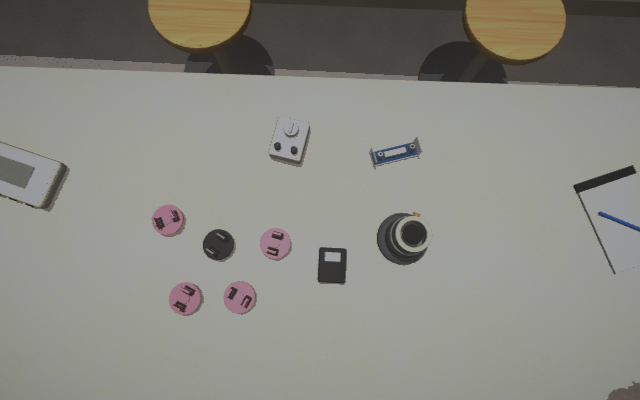

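The side view shows the black cap at about (294,159) and the detector at (300,290). In the top view the cap is at about (218,244) and the detector mouth at (413,234). Four pink decoys surround the cap.

```bash
python3 - <<'E'
from h import *
T=np.load("top0.npz");S=np.load("side0.npz")
PT=cloud("top",T["d"]);PS=cloud("side",S["d"])
a=cv2.resize(T["im"][214:274,188:248],(400,400),interpolation=cv2.INTER_CUBIC)
b=cv2.resize(T["im"][200:270,370:440],(400,400),interpolation=cv2.INTER_CUBIC)
cv2.imwrite("pics/z1.png",np.hstack([a,b]))
a=cv2.resize(S["im"][140:180,274:314],(400,400),interpolation=cv2.INTER_CUBIC)
b=cv2.resize(S["im"][250:330,260:340],(400,400),interpolation=cv2.INTER_CUBIC)
cv2.imwrite("pics/z2.png",np.hstack([a,b]))
for n,P,(u,v) in(("t",PT,(218,244)),("t",PT,(380,240)),("t",PT,(413,234)),("s",PS,(294,159)),("t",PT,(250,200))):
    print(n,u,v,P[v,u].round(4))
# heights of detector region by top depth
Z=PT[...,2]; 
for nm,sl in(("cap",(slice(220,268),slice(195,242))),("det",(slice(205,270),slice(370,435)))):
    print(nm,np.histogram(Z[sl],bins=np.arange(-0.01,0.14,0.005)))
m=(Z>0.095)&(Z<0.13);m[:, :360]=0;m[:,450:]=0;m[:190]=0;m[280:]=0
p=PT[m];print(m.sum(),np.median(p,0),p.min(0),p.max(0))
E
```

```text
t 218 244 [0.5337 0.2585 0.0218]
t 380 240 [ 0.5536 -0.097   0.0136]
t 413 234 [ 0.5599 -0.1501  0.094 ]
s 294 159 [0.5344 0.2505 0.0182]
t 250 200 [6.376e-01 1.985e-01 1.000e-04]
cap (array([   0,  381, 1099,    9,   15,  578,   93,    5,    3,    7,   12,
         42,    0,    0,    0,    0,    0,    0,    0,    0,    0,    0,
          0,    0,    0,    0,    0,    0,    0,    0]), array([-0.01 , -0.005,  0.   ,  0.005,  0.01 ,  0.015,  0.02 ,  0.025,
        0.03 ,  0.035,  0.04 ,  0.045,  0.05 ,  0.055,  0.06 ,  0.065,
        0.07 ,  0.075,  0.08 ,  0.085,  0.09 ,  0.095,  0.1  ,  0.105,
        0.11 ,  0.115,  0.12 ,  0.125,  0.13 ,  0.135,  0.14 ]))
det (array([   0,  519, 1466,   57,  426,  191,    2,   10,   29,   43,   41,
        121,   23,   55,   44,   47,  167,   37,   22,   18,   99,  271,
        419,   93,    0,    0,    0,    0,    0,    0]), array([-0.01 , -0.005,  0.   ,  0.005,  0.01 ,  0.015,  0.02 ,  0.025,
        0.03 ,  0.035,  0.04 ,  0.045,  0.05 ,  0.055,  0.06 ,  0.065,
        0.07 ,  0.075,  0.08 ,  0.085,  0.09 ,  0.095,  0.1  ,  0.105,
        0.11 ,  0.115,  0.12 ,  0.125,  0.13 ,  0.135,  0.14 ]))
783 [ 0.55955882 -0.1473456   0.10297142] [ 0.52347903 -0.1845381   0.09501819] [ 0.59571779 -0.11199888  0.10798459]
```

View pics/z1.png

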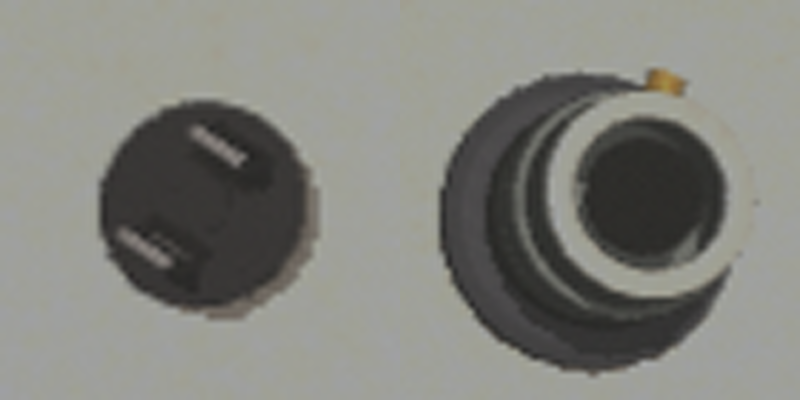

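View pics/z2.png

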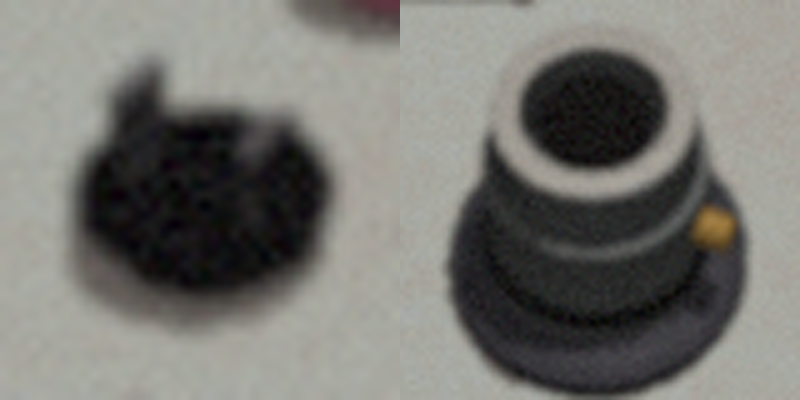

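```bash
python3 - <<'E'
from h import *
T=np.load("top0.npz");S=np.load("side0.npz")
def blob(n,mask,z,lab):
    cs,_=cv2.findContours(mask.astype(np.uint8),cv2.RETR_EXTERNAL,cv2.CHAIN_APPROX_NONE)
    c=max(cs,key=len).reshape(-1,2)
    P=np.array([onz(n,u,v,z)[:2] for u,v in c]).astype(np.float32)
    e=cv2.fitEllipse(P*1000);print(lab,n,"z",z,"c",np.round(e[0],1),"ax",np.round(e[1],1),"ang",e[2].__round__(1),len(c));return e
def box(u0,u1,v0,v1):
    m=np.zeros((400,640),bool);m[v0:v1,u0:u1]=1;return m
gt=T["im"].max(2).astype(int);gs=S["im"].max(2).astype(int)
b=box(198,240,224,266)
print("bench grey",gt[200,250],gs[130,270],"flange",gt[244,222],gs[162,294])
blob("top",cv2.morphologyEx(((gt<80)&b).astype(np.uint8),cv2.MORPH_CLOSE,np.ones((7,7))),0.017,"flange")
bs=box(276,312,152,175);blob("side",(gs<70)&bs,0.017,"flange")
# tab tops: bright in the flange
m=((gt>85)&box(204,230,228,258))
n,l,st,ce=cv2.connectedComponentsWithStats(m.astype(np.uint8))
for i in range(1,n):
    if st[i,4]>5: print("tab",st[i],ce[i].round(2),(onz("top",*ce[i],0.0455)*1000).round(1))
# rim: bright ring
for n,g,bx in(("top",gt,box(388,440,208,258)),("side",gs,box(275,325,250,295))):
  for z in (0.10,0.105,0.11):
    if n=="top": hole=(g<90)&box(400,428,220,248)
    else: hole=(g<90)&box(282,318,258,285)
    blob(n,hole,z,"bore")
PT=cloud("top",T["d"]);Z=PT[...,2]
ring=(gt>120)&box(394,432,214,253)&(Z>.09)
print("rim bright",ring.sum(),np.percentile(Z[ring],[10,25,50,75,90]),"flange z",np.median(Z[(gt<80)&b&(Z>0.01)&(Z<.03)]),"bench",np.median(Z[150:200,180:250]),np.median(Z[280:320,380:440]))
PS=cloud("side",S["d"]);Zs=PS[...,2]
ring=(gs>120)&box(278,323,254,292)&(Zs>.09);print("side rim",ring.sum(),np.percentile(Zs[ring],[10,25,50,75,90]),"bench",np.median(Zs[170:200,330:370]),np.median(PS[ring],0))
E
```

```text
bench grey 162 169 flange 52 21
flange top z 0.017 c [533.3 259.6] ax [64.6 65.8] ang 158.7 87
flange side z 0.017 c [533.7 247.6] ax [60.4 68.8] ang 20.8 64
tab [204 228  26  11  99] [213.94 230.25] [560.9 263.5  45.5]
tab [217 233   8   6  17] [220.18 235.41] [550.3 249.5  45.5]
tab [206 248   8   6  17] [209.29 250.82] [517.  270.   45.5]
tab [204 251   5   7  18] [205.17 255.06] [507.9 277.9  45.5]
bore top z 0.1 c [ 561.  -149.1] ax [49.6 51.5] ang 46.7 75
bore top z 0.105 c [ 560.4 -147.8] ax [49.3 51.1] ang 46.7 75
bore top z 0.11 c [ 559.8 -146.5] ax [49.  50.8] ang 46.7 75
bore side z 0.1 c [ 560.4 -151.5] ax [49.2 50. ] ang 100.9 73
bore side z 0.105 c [ 560.6 -155. ] ax [48.8 49.6] ang 100.9 73
bore side z 0.11 c [ 560.9 -158.5] ax [48.4 49.2] ang 100.9 73
rim bright 465 [0.10233204 0.10317623 0.1039803  0.10482476 0.10559562] flange z 0.01829446395345959 bench 0.0012817594255601524 0.000879666299378096
side rim 529 [0.10100073 0.10173186 0.10258412 0.10338144 0.10409819] bench -0.0006130825557130365 [ 0.5626045  -0.1541608   0.10258412]
```

```bash
cat >> h.py <<'E'
from scipy.spatial.transform import Rotation as Ro
def st():
    s=r.get_state();R=Ro.from_quat(s["tool_rot"]);M=R.as_matrix()
    print("t",round(s["clock"],2),"p",s["position"].round(4),"tooly yaw",round(np.degrees(np.arctan2(M[1,1],M[0,1])),2),"z",M[:,2].round(4),"F",s["ft_force"].round(1),"w",round(float(s["gripper_width"])*.0854,4));return s,M
def delta(target):
    s,M=st();d=M.T@(np.array(target)-s["position"]);print("tool delta mm",(d*1000).round(1));return d
E
python3 - <<'E'
from h import *
d=delta([0.50,-0.15,0.24]);s,M=st()
print(M.T@np.array([0.034,0.41,0]))
T=np.load("top0.npz");S=np.load("side0.npz")
# same object in both views: blobs that stand out
for n,I in(("top",T["im"]),("side",S["im"])):
    h=cv2.cvtColor(I,cv2.COLOR_BGR2HSV)
    m=((h[...,0]>150)|(h[...,0]<8))&(h[...,1]>60)&(h[...,2]>60)
    k,l,stt,ce=cv2.connectedComponentsWithStats(m.astype(np.uint8))
    for i in range(1,k):
        if 60<stt[i,4]<2500: print(n,stt[i],(onz(n,*ce[i],0.017)*1000).round(1))
    D=T["d"] if n=="top" else S["d"]
    P=cloud(n,D)
    pts=P[(P[...,2]>.012)&(P[...,2]<.03)&(I.max(2)<90)]
    for nm,c in(("cap",(.534,.255)),("bat",(.5,0.02))):
        q=pts[np.hypot(pts[:,0]-c[0],pts[:,1]-c[1])<.055];print(nm,n,len(q),q.mean(0).round(4) if len(q) else"")
E
```

```text
t 0.1 p [ 0.2841 -0.5841  0.2303] tooly yaw -64.06 z [-9.0e-04  1.6e-03 -1.0e+00] F [ 0.6 -0.   0.3] w 0.0849
tool delta mm [ 384.  -295.9   -9.2]
t 0.1 p [ 0.2841 -0.5841  0.2303] tooly yaw -64.06 z [-9.0e-04  1.6e-03 -1.0e+00] F [ 0.6 -0.   0.3] w 0.0849
[ 0.20994133 -0.35380824  0.00060942]
top [152 205  31  30 617] [584.8 375.3  17. ]
top [169 283  32  32 690] [416.1 322.3  17. ]
top [224 282  31  31 504] [417.6 209.8  17. ]
cap top 678 [0.5331 0.2586 0.0184]
bat top 775 [0.4919 0.01   0.0228]
side [303 119  24  23 338] [584.6 366.9  17. ]
side [239 132  25  22 367] [416.7 312.9  17. ]
side [235 159  27  25 436] [424.  198.5  17. ]
side [281 181  28  24 469] [540.  127.1  17. ]
cap side 308 [0.5328 0.2495 0.0175]
bat side 624 [ 0.4941 -0.0012  0.0206]
```

>>> move_arm --commands '[[[0,0,0,0.0385,-0.0296,-0.001,0.065],[0,0,0,0.0385,-0.0296,-0.001,0.065],[0,0,0,0.0385,-0.0296,-0.001,0.065],[0,0,0,0.0385,-0.0296,-0.001,0.065],[0,0,0,0.0385,-0.0296,-0.001,0.065],[0,0,0,0.0385,-0.0296,-0.001,0.065],[0,0,0,0.0385,-0.0296,-0.001,0.065],[0,0,0,0.0385,-0.0296,-0.001,0.065],[0,0,0,0.0385,-0.0296,-0.001,0.065],[0,0,0,0.0385,-0.0296,-0.001,0.065],[0,0,0,0,0,0,0.065]]]'

```text
clock: 1.48
position: [0.5048, -0.1345, 0.2357]
tool_rot: [0.975, 0.224, -0.003, -0.004]
ft_force: [-0.6, -0.6, -0.1]
gripper_width: 0.76
```

```bash
python3 - <<'E'
from h import *
delta([0.5335,0.256,0.15])
E
```

```text
t 1.48 p [ 0.5048 -0.1345  0.2357] tooly yaw -64.16 z [-0.0069  0.0064 -1.    ] F [-0.6 -0.6 -0.1] w 0.0649
tool delta mm [ 196.3 -338.2   88. ]
```

>>> move_arm --commands '[[[0,0,0,0.0245,-0.0423,0.008,0.065],[0,0,0,0.0245,-0.0423,0.008,0.065],[0,0,0,0.0245,-0.0423,0.008,0.065],[0,0,0,0.0245,-0.0423,0.008,0.065],[0,0,0,0.0245,-0.0423,0.008,0.065],[0,0,0,0.0245,-0.0423,0.008,0.065],[0,0,0,0.0245,-0.0423,0.008,0.065],[0,0,0,0.0245,-0.0423,0.008,0.065],[0,0,-8.1,0,0,0,0.065],[0,0,-8.1,0,0,0,0.065],[0,0,-8.1,0,0,0,0.065],[0,0,-8.1,0,0,0,0.065]]]'

```text
clock: 2.98
position: [0.5369, 0.2508, 0.1644]
tool_rot: [0.874, 0.486, -0.007, -0.002]
ft_force: [0.6, 0.2, -0.4]
gripper_width: 0.761
```

```bash
cat >> h.py <<'E'
def goto(target,yaw):
    """remaining tool-frame turn (rotvec deg) and shift (mm) to a tool-down pose, tool y at yaw deg"""
    s,M=st();a=np.radians(yaw);y=np.array([np.cos(a),np.sin(a),0]);z=np.array([0,0,-1.]);x=np.cross(y,z)
    G=np.stack([x,y,z],1)
    print("turn",Ro.from_matrix(M.T@G).as_rotvec(degrees=True).round(2),"shift mm",(M.T@(np.array(target)-s["position"])*1000).round(1))
E
python3 - <<'E'
from h import *
goto([0.5335,0.256,0.15],-31.6)
for n in("side","top"):
    im,d=eyes.get_image(n);cv2.imwrite(f"pics/{n}1.png",im);np.savez(f"{n}1.npz",im=im,d=d)
    c=eyes.calibration(n);X=np.array(c["R"])@r.get_state()["position"]+c["t"];print(n,X[:2]/X[2]*c["fx"]+[c["cx"],c["cy"]])
E
```

```text
t 2.98 p [0.5369 0.2508 0.1644] tooly yaw -31.8 z [-0.014  -0.004  -0.9999] F [ 0.6  0.2 -0.4] w 0.065
turn [-0.56  0.61 -0.2 ] shift mm [ 2.8 -5.5 14.4]
side [293.36362348 111.02325768]
top [203.69702628 235.97474949]
```

View pics/side1.png

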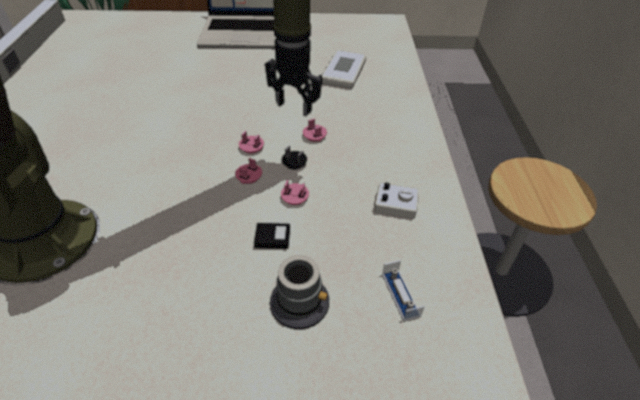

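View pics/top1.png

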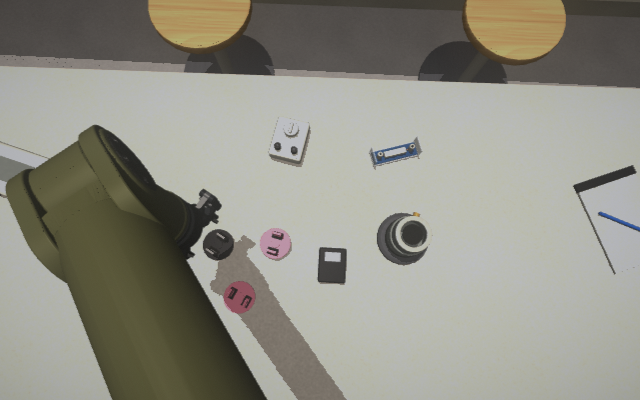

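The side view shows the gripper over the cap, with tips at about (280,103) and (307,110). In the top view one fingertip is at about (209,200). I'll zoom in to compare these with the forward kinematics.

```bash
python3 - <<'E'
from h import *
T=np.load("top1.npz");S=np.load("side1.npz")
a=cv2.resize(S["im"][50:120,255:335],(400,350),interpolation=cv2.INTER_CUBIC)
b=cv2.resize(T["im"][180:265,170:250],(400,425),interpolation=cv2.INTER_CUBIC)
cv2.imwrite("pics/z3.png",np.hstack([cv2.copyMakeBorder(a,0,75,0,0,0),b]))
s,M=st();p=s["position"]
for n,D in(("side",S),("top",T)):
  c=eyes.calibration(n)
  P=cloud(n,D["d"])
  for sg in(1,-1):
    q=p+M[:,1]*sg*0.0325-M[:,2]*0.009
    X=np.array(c["R"])@q+c["t"];print(n,sg,q.round(4),(X[:2]/X[2]*c["fx"]+[c["cx"],c["cy"]]).round(1))
  I=(D["im"].max(2)<110)&(P[...,2]>.14)&(P[...,2]<.215)&(np.hypot(P[...,0]-p[0],P[...,1]-p[1])<.08)
  q=(P[I]-p)@M
  print(n,len(q))
  for lo in np.arange(-.05,.01,.01):
    k=(q[:,2]>lo)&(q[:,2]<lo+.01)
    for sg in(1,-1):
      kk=k&(q[:,1]*sg>0)
      if kk.sum()>3: print(round(lo,3),sg,kk.sum(),"x",np.percentile(q[kk,0],[5,50,95]).round(4),"y",np.percentile(q[kk,1],[5,50,95]).round(4))
E
```

```text
t 3.08 p [0.5369 0.2507 0.1644] tooly yaw -32.09 z [-0.0143 -0.0037 -0.9999] F [ 0.3 -0.   0.1] w 0.0649
side 1 [0.5646 0.2335 0.173 ] [305.1 112.2]
side -1 [0.5095 0.268  0.1737] [281.8 103.2]
side 254
-0.05 1 23 x [-0.0134 -0.0087 -0.0044] y [0.0362 0.044  0.0482]
-0.05 -1 31 x [-0.0134 -0.0074  0.004 ] y [-0.0427 -0.0337 -0.0307]
-0.04 1 36 x [-0.0119 -0.0072  0.0027] y [0.0341 0.0423 0.0474]
-0.04 -1 35 x [-0.0117 -0.0084  0.0041] y [-0.042  -0.0322 -0.0303]
-0.03 1 32 x [-0.0122 -0.0074  0.0032] y [0.0331 0.0414 0.0469]
-0.03 -1 28 x [-0.0131 -0.0074  0.0044] y [-0.0427 -0.0324 -0.0304]
-0.02 1 25 x [-0.0119 -0.0081  0.003 ] y [0.0336 0.0401 0.0461]
-0.02 -1 28 x [-0.0116 -0.0066  0.0077] y [-0.0412 -0.032  -0.0306]
-0.01 -1 9 x [-0.0101 -0.0032  0.004 ] y [-0.035  -0.0323 -0.0311]
top 1 [0.5646 0.2335 0.173 ] [213.2 220.5]
top -1 [0.5095 0.268  0.1737] [191.3 250.5]
top 70
-0.05 1 6 x [-0.0101 -0.0093 -0.0054] y [0.0323 0.0344 0.0451]
-0.05 -1 7 x [-0.0105 -0.0098 -0.008 ] y [-0.0397 -0.0364 -0.034 ]
-0.04 1 7 x [-0.0096 -0.0093 -0.0063] y [0.032  0.0354 0.0418]
-0.04 -1 10 x [-0.0103 -0.0097 -0.0079] y [-0.0397 -0.036  -0.0337]
-0.03 1 12 x [-0.0095 -0.007  -0.0048] y [0.033  0.0377 0.0437]
-0.03 -1 15 x [-0.0101 -0.0087 -0.0046] y [-0.0456 -0.0382 -0.0336]
-0.02 1 6 x [-0.0098 -0.0071 -0.005 ] y [0.0325 0.038  0.0424]
-0.02 -1 7 x [-0.0101 -0.0054 -0.0013] y [-0.0411 -0.0338 -0.0336]
```

View pics/z3.png

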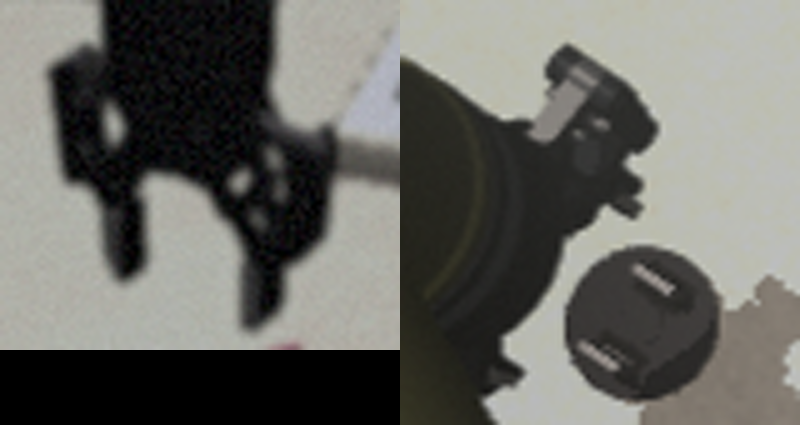

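```bash
python3 - <<'E'
from h import *
goto([0.5335,0.2585,0.075],-31.6)
E
```

```text
t 3.08 p [0.5369 0.2507 0.1644] tooly yaw -32.09 z [-0.0143 -0.0037 -0.9999] F [ 0.3 -0.   0.1] w 0.0649
turn [-0.58  0.61 -0.48] shift mm [ 5.8 -6.2 89.4]
```

>>> move_arm --commands '[[[-0.6,0.6,-0.5,0.005,-0.006,0.03,0.065],[0,0,0,0,0,0.03,0.065],[0,0,0,0,0,0.03,0.065],[0,0,0,0,0,0.003,0.065],[0,0,0,0,0,0,0.065]]]'

```text
clock: 3.7
position: [0.5366, 0.2541, 0.0694]
tool_rot: [0.877, 0.48, 0.0, 0.002]
ft_force: [0.3, 0.3, 0.8]
gripper_width: 0.763
```

```bash
python3 - <<'E'
from h import *
goto([0.5335,0.2585,0.075],-31.6)
im,d=eyes.get_image("side")
cv2.imwrite("pics/side2.png",cv2.resize(im[90:190,245:345],(600,600),interpolation=cv2.INTER_CUBIC))
im,d=eyes.get_image("top")
cv2.imwrite("pics/top2.png",cv2.resize(im[190:290,160:260],(600,600),interpolation=cv2.INTER_CUBIC))
s=r.get_state();M=Ro.from_quat(s["tool_rot"]).as_matrix()
c=eyes.calibration("side")
for sg in(1,-1):
  for y in (.0325,.0195):
    q=s["position"]+M[:,1]*sg*y-M[:,2]*0.009
    X=np.array(c["R"])@q+c["t"];uv=(X[:2]/X[2]*c["fx"]+[c["cx"],c["cy"]]);print((uv-[245,90])*6,y*sg)
E
```

```text
t 3.7 p [0.5366 0.2541 0.0694] tooly yaw -32.63 z [ 0.0024 -0.0024 -1.    ] F [0.3 0.3 0.8] w 0.0652
turn [ 0.19  0.04 -1.03] shift mm [ 2.1 -5.  -5.7]
[361.7055679  322.71555513] 0.0325
[335.21061833 311.76612425] 0.0195
[231.58113038 268.93970134] -0.0325
[257.14223842 279.50320835] -0.0195
```

View pics/side2.png

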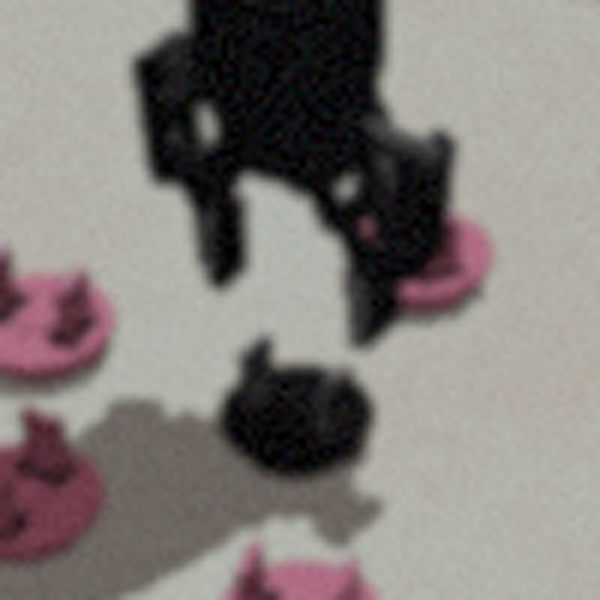

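View pics/top2.png

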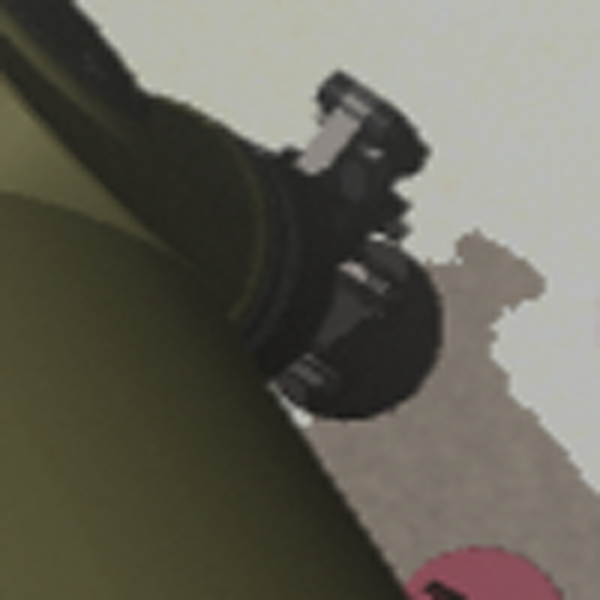

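The side zoom shows the tab tops at about (258,345) and (343,372), which is full-picture (288,147.5) and (302,152). The fingertips agree with the kinematics to about 2-3 mm.

```bash
python3 - <<'E'
from h import *
for z in (.0455,):
  for u,v in((288,147.5),(302.2,152)): print((onz("side",u,v,z)*1000).round(1))
im,d=eyes.get_image("side");print((onz("side",294.3,160,.017)*1000).round(1))
P=cloud("side",d);s=r.get_state();M=Ro.from_quat(s["tool_rot"]).as_matrix();p=s["position"]
q=(P-p)@M
I=(im.max(2)<110)&(np.abs(q[...,2]+.02)<.015)&(np.abs(q[...,0])<.04)&(np.abs(q[...,1])<.07)
for sg in(1,-1):
  k=q[I&(q[...,1]*sg>0)];print(sg,len(k),np.percentile(k,[2,10,50,90,98],axis=0).round(4).tolist())
goto([0.5335,0.2585,0.075],-31.6)
E
```

```text
[519.5 262.9  45.5]
[555.9 245.7  45.5]
[535.3 247.9  17. ]
1 72 [[-0.012, 0.0329, -0.0345], [-0.0113, 0.0342, -0.0334], [-0.0077, 0.0406, -0.0239], [0.0014, 0.0473, -0.0127], [0.0045, 0.0478, -0.0082]]
-1 69 [[-0.013, -0.044, -0.0341], [-0.0121, -0.0382, -0.0324], [-0.007, -0.0323, -0.0234], [0.0049, -0.0307, -0.0112], [0.0073, -0.0299, -0.0076]]
t 3.85 p [0.5369 0.2544 0.07  ] tooly yaw -32.58 z [ 0.0037 -0.002  -1.    ] F [0.5 0.8 0. ] w 0.0651
turn [ 0.24 -0.02 -0.98] shift mm [ 1.6 -5.  -5. ]
```

```bash
python3 - <<'E'
from h import *
goto([0.535,0.2575,0.045],-31.6)
E
```

```text
t 3.85 p [0.5369 0.2544 0.07  ] tooly yaw -32.58 z [ 0.0037 -0.002  -1.    ] F [0.5 0.8 0. ] w 0.0651
turn [ 0.24 -0.02 -0.98] shift mm [ 1.6 -3.4 25. ]
```

>>> move_arm --commands '[[[0.2,0,-1.0,0.0016,-0.0034,0.008,0.065],[0,0,0,0,0,0.008,0.065],[0,0,0,0,0,0.008,0.065],[0,0,0,0,0,0,0.065]]]'

```text
clock: 4.35
position: [0.5355, 0.2582, 0.0457]
tool_rot: [0.873, 0.488, 0.001, 0.0]
ft_force: [0.6, 1.0, -0.1]
gripper_width: 0.759
```

```bash
python3 - <<'E'
from h import *
goto([0.535,0.2575,0.022],-31.6)
im,d=eyes.get_image("side")
cv2.imwrite("pics/side3.png",cv2.resize(im[110:180,255:335],(800,700)[:2] if 0 else (680,595),interpolation=cv2.INTER_CUBIC))
E
```

```text
t 4.35 p [0.5355 0.2582 0.0457] tooly yaw -31.54 z [ 2.6e-03  5.0e-04 -1.0e+00] F [ 0.6  1.  -0.1] w 0.0648
turn [ 0.11 -0.1   0.06] shift mm [-0.9 -0.1 23.7]
```

View pics/side3.png

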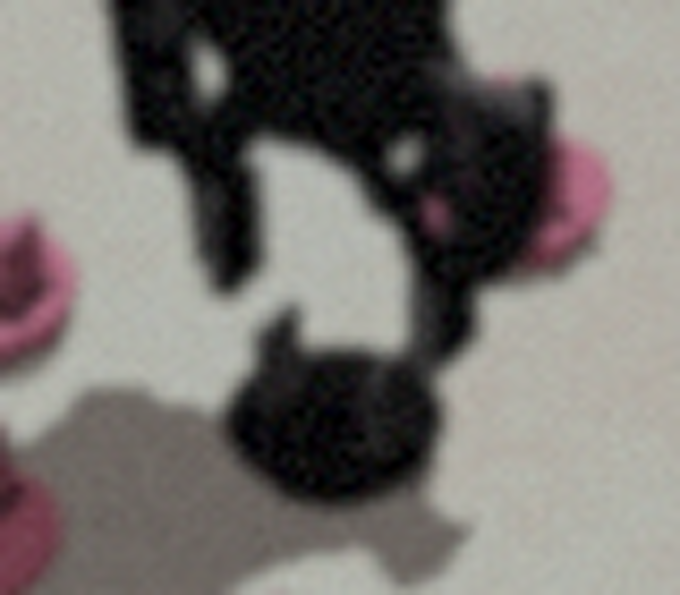

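The side zoom shows both fingers straddling the two tabs, with the tip midpoint and the tab midpoint close together. I'll descend and pinch.

>>> move_arm --commands '[[[0.1,-0.1,0,-0.0009,0,0.008,0.065],[0,0,0,0,0,0.008,0.065],[0,0,0,0,0,0.0065,0.065],[0,0,0,0,0,0,0.065]]]' --squeeze 28

```text
clock: 4.9
position: [0.5354, 0.2574, 0.0219]
tool_rot: [0.873, 0.488, 0.0, 0.0]
ft_force: [0.3, 0.0, -0.5]
gripper_width: 0.761
```

```bash
python3 - <<'E'
from h import *
goto([0.535,0.2575,0.022],-31.6)
E
```

```text
t 4.9 p [0.5354 0.2574 0.0219] tooly yaw -31.55 z [ 6.e-04  1.e-04 -1.e+00] F [ 0.3  0.  -0.5] w 0.065
turn [ 0.02 -0.02  0.05] shift mm [-0.1 -0.4 -0.1]
```

>>> move_arm --commands '[[[0,0,0,0,0,0,0.03],[0,0,0,0,0,0,0.03],[0,0,0,0,0,0,0.03],[0,0,0,0,0,0,0.03],[0,0,0,0,0,0,0.03],[0,0,0,0,0,0,0.03],[0,0,0,0,0,0,0.03],[0,0,0,0,0,0,0.03]]]' --squeeze 28

```text
clock: 5.9
position: [0.5358, 0.2576, 0.0235]
tool_rot: [0.873, 0.488, 0.001, 0.0]
ft_force: [-0.5, -0.2, -0.2]
gripper_width: 0.364
```

```bash
python3 - <<'E'
from h import *
st()
E
```

```text
t 5.9 p [0.5358 0.2576 0.0235] tooly yaw -31.57 z [ 1.5e-03 -1.0e-04 -1.0e+00] F [-0.5 -0.2 -0.2] w 0.0311
```

>>> move_arm --commands '[[[0,0,0,0,0,0,0.022],[0,0,0,0,0,0,0.022],[0,0,0,0,0,-0.01,0.022],[0,0,0,0,0,-0.01,0.022],[0,0,0,0,0,-0.02,0.022],[0,0,0,0,0,-0.02,0.022],[0,0,0,0,0,-0.02,0.022],[0,0,0,0,0,-0.02,0.022],[0,0,0,0,0,-0.02,0.022],[0,0,0,0,0,0,0.022]]]'

```text
clock: 7.15
position: [0.5367, 0.2586, 0.1547]
tool_rot: [0.873, 0.488, 0.003, 0.001]
ft_force: [0.3, -0.4, -1.2]
gripper_width: 0.365
```

```bash
python3 - <<'E'
from h import *
st()
im,d=eyes.get_image("side")
cv2.imwrite("pics/side4.png",cv2.resize(im[70:180,245:345],(600,600*11//10)[:1]+(600,),interpolation=cv2.INTER_CUBIC))
im,d=eyes.get_image("top")
cv2.imwrite("pics/top4.png",cv2.resize(im[190:290,160:260],(600,600),interpolation=cv2.INTER_CUBIC))
E
```

```text
t 7.15 p [0.5367 0.2586 0.1547] tooly yaw -31.54 z [ 0.0061  0.0013 -1.    ] F [ 0.3 -0.4 -1.2] w 0.0311
```

View pics/side4.png

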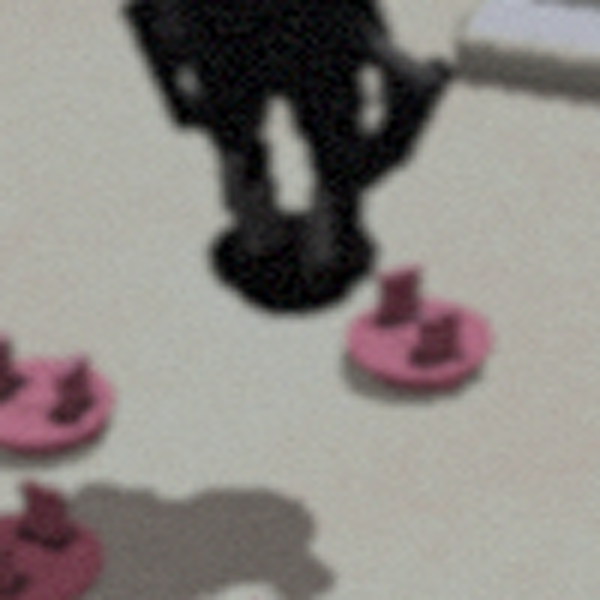

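View pics/top4.png

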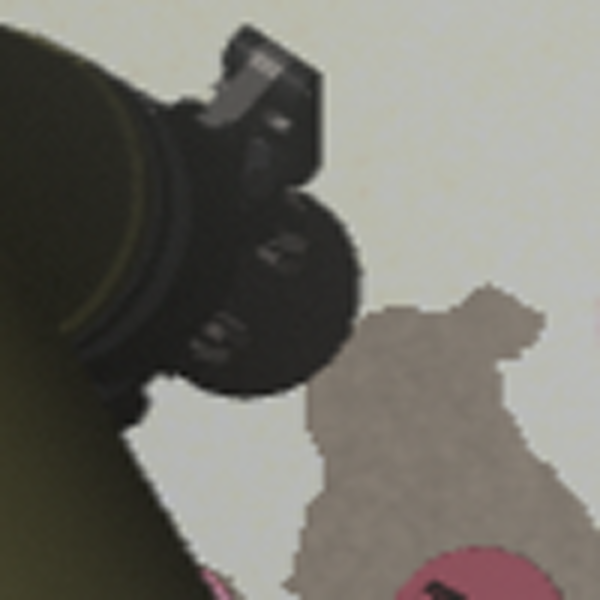

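The views show the black cap lifted clear, level and held by both tabs, with the decoys undisturbed.

```bash
python3 - <<'E'
from h import *
goto([0.5605,-0.150,0.180],-31.6)
E
```

```text
t 7.25 p [0.5356 0.2577 0.1524] tooly yaw -31.54 z [ 2.7e-03 -2.0e-04 -1.0e+00] F [-0.3 -0.9 -1.7] w 0.0311
turn [ 0.14 -0.07  0.06] shift mm [-334.4  234.6  -27.4]
```

>>> move_arm --commands '[[[0,0,0,0,0,-0.02,0.022],[0,0,0,-0.0334,0.0235,-0.001,0.022],[0,0,0,-0.0334,0.0235,-0.001,0.022],[0,0,0,-0.0334,0.0235,-0.001,0.022],[0,0,0,-0.0334,0.0235,-0.001,0.022],[0,0,0,-0.0334,0.0235,-0.001,0.022],[0,0,0,-0.0334,0.0235,-0.001,0.022],[0,0,0,-0.0334,0.0235,-0.001,0.022],[0,0,0,-0.0334,0.0235,-0.001,0.022],[0,0,0,-0.0334,0.0235,-0.001,0.022],[0,0,0,-0.02,0.014,0,0.022],[0,0,0,0,0,0,0.022]]]'

```text
clock: 8.75
position: [0.5612, -0.1436, 0.1872]
tool_rot: [0.871, 0.491, 0.001, -0.001]
ft_force: [-0.2, 0.4, -0.1]
gripper_width: 0.364
```

```bash
python3 - <<'E'
from h import *
goto([0.5605,-0.150,0.165],-31.6)
E
```

```text
t 8.75 p [ 0.5612 -0.1436  0.1872] tooly yaw -31.25 z [ 3.0e-04  2.4e-03 -1.0e+00] F [-0.2  0.4 -0.1] w 0.0311
turn [-0.06 -0.12  0.35] shift mm [-5.9  2.8 22.2]
```

>>> move_arm --commands '[[[-0.1,-0.1,0.3,-0.0058,0.0028,0.011,0.022],[0,0,0,0,0,0.011,0.022],[0,0,0,0,0,0,0.022]]]'

```text
clock: 9.12
position: [0.5603, -0.1456, 0.1636]
tool_rot: [0.871, 0.49, 0.0, -0.001]
ft_force: [-0.2, -0.1, -1.1]
gripper_width: 0.366
```

```bash
python3 - <<'E'
from h import *
goto([0.5605,-0.150,0.165],-31.6)
for n in("side","top"):
    im,d=eyes.get_image(n);np.savez(f"{n}5.npz",im=im,d=d)
    v0,v1,u0,u1=(190,310,240,360) if n=="side" else (170,290,350,470)
    cv2.imwrite(f"pics/{n}5.png",cv2.resize(im[v0:v1,u0:u1],(600,600),interpolation=cv2.INTER_CUBIC))
E
```

```text
t 9.12 p [ 0.5603 -0.1456  0.1636] tooly yaw -31.27 z [-2.0e-04  2.1e-03 -1.0e+00] F [-0.2 -0.1 -1.1] w 0.0313
turn [-0.07 -0.1   0.33] shift mm [-3.6  2.4 -1.5]
```

View pics/side5.png

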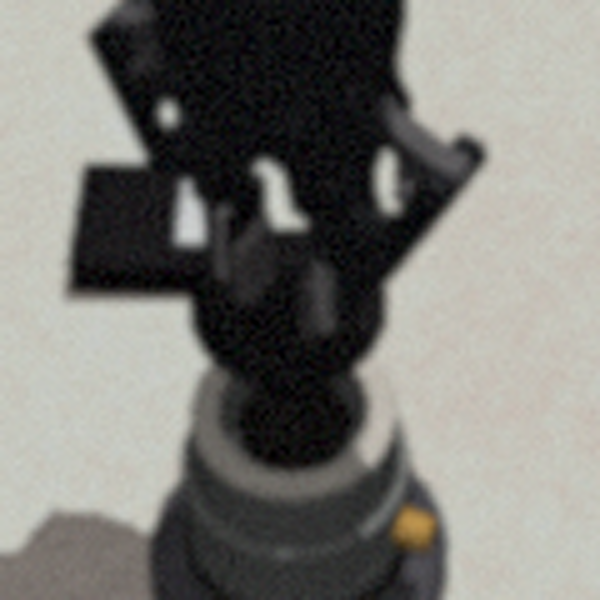

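View pics/top5.png

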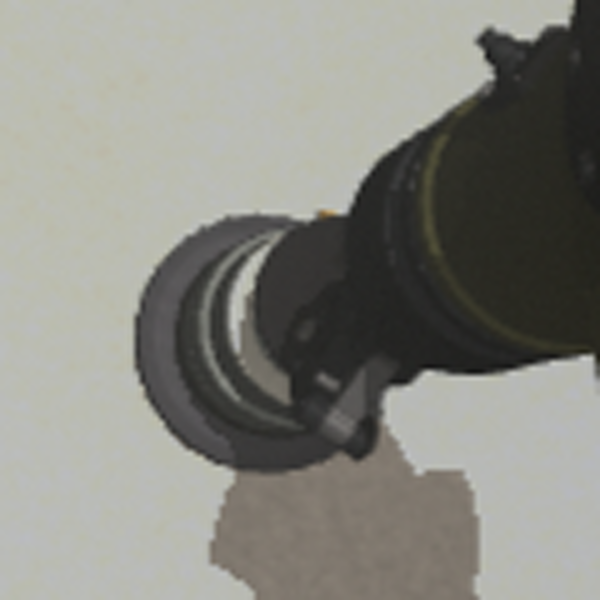

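The side view shows the cap centred over the mouth to within a few mm. In the top view the cap covers the right part of the mouth, with the flange's left edge at zoom (258,300). Next I'll enlarge the edges.

```bash
python3 - <<'E'
from h import *
T=np.load("top5.npz");S=np.load("side5.npz")
a=cv2.resize(T["im"][205:260,390:445],(550,550),interpolation=cv2.INTER_CUBIC)
cv2.imwrite("pics/z5.png",cv2.convertScaleAbs(a,alpha=2,beta=-30))
b=cv2.resize(S["im"][230:290,270:330],(600,600),interpolation=cv2.INTER_CUBIC)
cv2.imwrite("pics/z6.png",cv2.convertScaleAbs(b,alpha=2,beta=0))
E
```

```text
(no output)
```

View pics/z5.png

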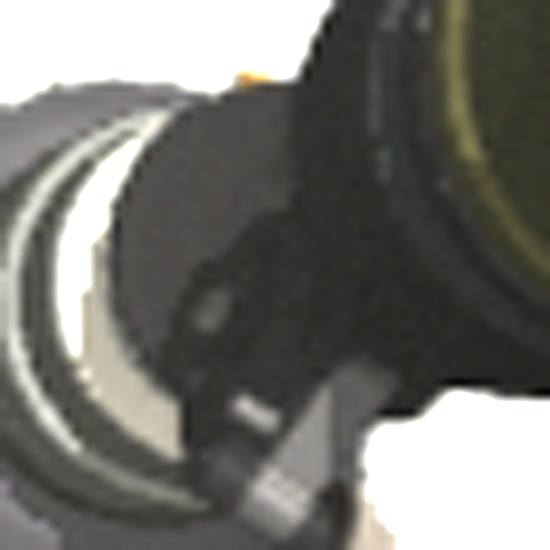

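View pics/z6.png

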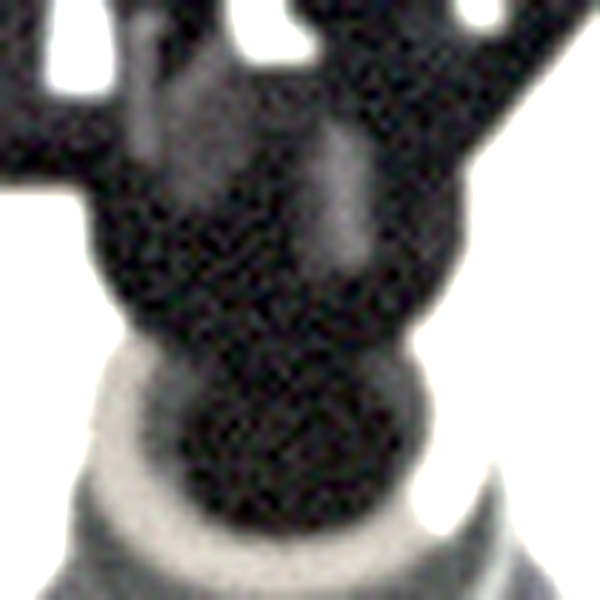

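```bash
cat > fit.py <<'E'
from h import *
from scipy.optimize import least_squares
def fit(n,pts,off,k,z,R):
    P=np.array([onz(n,(x+.5)/k-.5+off[0],(y+.5)/k-.5+off[1],z)[:2] for x,y in pts])
    f=lambda c:np.hypot(P[:,0]-c[0],P[:,1]-c[1])-R
    s=least_squares(f,P.mean(0)+1e-3);print(n,"centre mm",(s.x*1000).round(1),"resid",(f(s.x)*1000).round(1));return s.x
E
python3 - <<'E'
from fit import *
st()
fit("top",[(150,135),(130,180),(113,235),(112,290),(130,345),(175,385),(200,97),(240,85)],(390,205),10,.155,.034)
fit("top",[(150,135),(130,180),(113,235),(112,290),(130,345),(175,385)],(390,205),10,.154,.034)
fit("side",[(88,220),(95,270),(120,315),(468,200),(462,250),(440,295),(412,330)],(270,230),10,.155,.034)
E
```

```text
t 9.22 p [ 0.5611 -0.1461  0.1647] tooly yaw -31.29 z [ 0.0016  0.0013 -1.    ] F [0.3 0.6 0.6] w 0.0309
top centre mm [ 560.2 -145.3] resid [ 0.5 -0.9 -0.4  0.5  1.  -1.   0.3 -0.3]
top centre mm [ 560.4 -145.5] resid [ 0.5 -0.9 -0.4  0.5  1.1 -0.9]
side centre mm [ 559.7 -146.3] resid [-1.9 -0.8  0.5 -1.5 -1.1 -0.3  1. ]
```

```bash
python3 - <<'E'
from fit import *
for n,sl,off in(("top",(slice(205,265),slice(385,445)),(385,205)),("side",(slice(248,298),slice(270,330)),(270,248))):
    I=np.load(n+"0.npz")["im"][sl]
    a=cv2.resize(I,None,fx=10,fy=10,interpolation=cv2.INTER_CUBIC);g=cv2.cvtColor(a,cv2.COLOR_BGR2GRAY)
    for thr in (75,90,105):
      m=(g<thr).astype(np.uint8)
      k,l,s,c=cv2.connectedComponentsWithStats(m)
      # component holding the mouth centre
      cx,cy=((413-385)*10,(234-205)*10) if n=="top" else ((300-270)*10,(270-248)*10)
      mm=(l==l[cy,cx]).astype(np.uint8);cs,_=cv2.findContours(mm,cv2.RETR_EXTERNAL,cv2.CHAIN_APPROX_NONE)
      q=max(cs,key=len).reshape(-1,2)
      P=np.array([onz(n,(x+.5)/10-.5+off[0],(y+.5)/10-.5+off[1],.103)[:2] for x,y in q]).astype(np.float32)*1000
      e=cv2.fitEllipse(P);print(n,thr,np.round(e[0],1),np.round(e[1],1),round(e[2]),"x",P[:,0].min().round(1),P[:,0].max().round(1),"y",P[:,1].min().round(1),P[:,1].max().round(1))
    cv2.imwrite(f"pics/rim_{n}.png",cv2.convertScaleAbs(a,alpha=1.4))
E
```

```text
top 75 [ 560.8 -148.4] [49.2 51.8] 49 x 534.7 586.1 y -173.9 -123.5
top 90 [ 560.8 -148.3] [50.6 52.8] 50 x 533.9 586.7 y -174.5 -122.9
top 105 [ 560.7 -148.3] [51.8 53.5] 50 x 533.3 587.1 y -175.1 -122.3Traceback (most recent call last):
  File "<stdin>", line 12, in <module>
  File "h.py", line 7, in onz
    o,d=ray(n,u,v);return o+d*(z-o[2])/d[2]
        ~~~^^^^^^^
  File "h.py", line 4, in ray
    c=eyes.calibration(n);R=np.array(c["R"]);t=np.array(c["t"])
ValueError: time passes only in moves, steps and waits
```

View pics/rim_top.png

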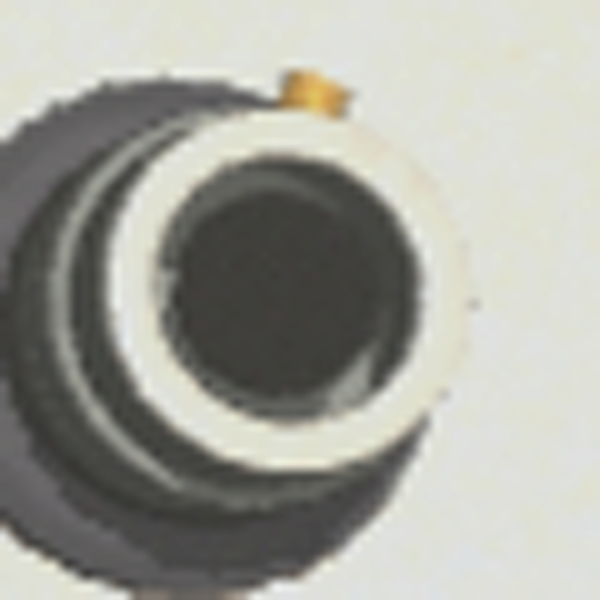

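The top zoom shows the whole rim ring, with the bore fitting at x 560.8, y -148.3 and about 53 mm across. I'll cache the calibration because repeated calls were refused.

```bash
python3 - <<'E'
import pickle
from workcell import r,eyes
pickle.dump({n:eyes.calibration(n) for n in("side","top")},open("cal.pkl","wb"))
E
sed -i 's/^from workcell import r,eyes/from workcell import r,eyes\nimport pickle\nCAL=pickle.load(open("\.\/cal.pkl","rb"))/; s/eyes.calibration(n)/CAL[n]/' h.py
cat > bore.py <<'E'
from fit import *
def bore(n,I,off,c,thrs,z=.103):
    a=cv2.resize(I,None,fx=10,fy=10,interpolation=cv2.INTER_CUBIC);g=cv2.cvtColor(a,cv2.COLOR_BGR2GRAY)
    for thr in thrs:
      k,l,s,_=cv2.connectedComponentsWithStats((g<thr).astype(np.uint8))
      cx,cy=(c[0]-off[0])*10,(c[1]-off[1])*10
      cs,_=cv2.findContours((l==l[cy,cx]).astype(np.uint8),cv2.RETR_EXTERNAL,cv2.CHAIN_APPROX_NONE)
      q=max(cs,key=len).reshape(-1,2)
      P=np.array([onz(n,(x+.5)/10-.5+off[0],(y+.5)/10-.5+off[1],z)[:2] for x,y in q]).astype(np.float32)*1000
      e=cv2.fitEllipse(P);print(n,thr,np.round(e[0],1),np.round(e[1],1),round(e[2]),"x",P[:,0].min().round(1),P[:,0].max().round(1),"y",P[:,1].min().round(1),P[:,1].max().round(1))
    return a
E
python3 - <<'E'
from bore import *
I=np.load("side0.npz")["im"][248:298,270:330]
a=bore("side",I,(270,248),(300,270),(60,80,100,120))
cv2.imwrite("pics/rim_side.png",cv2.convertScaleAbs(a,alpha=1.4))
E
```

```text
side 60 [ 560.6 -153.7] [47.9 49.1] 97 x 535.8 585.2 y -177.7 -129.4
side 80 [ 560.6 -153.5] [49.8 50.8] 95 x 535.2 586.1 y -178.3 -128.5
side 100 [ 560.6 -153.4] [51.6 52.3] 94 x 534.5 586.8 y -179.4 -127.4
side 120 [ 560.6 -153.3] [53.6 54. ] 94 x 533.7 587.8 y -180.2 -126.5
```

View pics/rim_side.png

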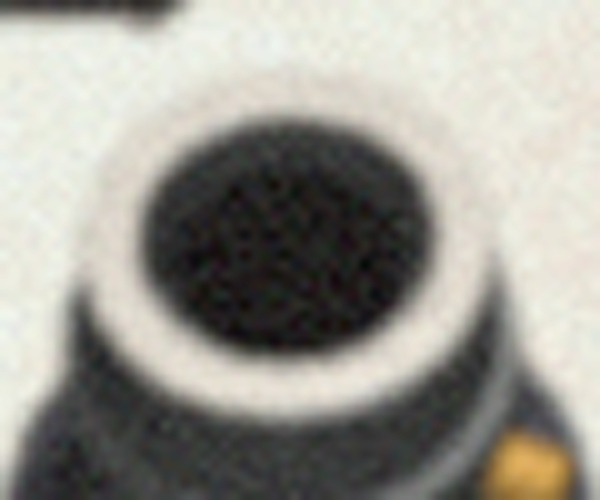

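The side zoom shows the bore centre at x 560.6 and y about -153.4. The top view gives -148.3, so the two disagree by 5 mm in y. I'll lower the cap to just above the rim and compare the two directly there.

```bash
python3 - <<'E'
from h import *
goto([0.5607,-0.150,0.132],-31.6)
E
```

```text
t 9.22 p [ 0.5611 -0.1461  0.1647] tooly yaw -31.29 z [ 0.0016  0.0013 -1.    ] F [0.3 0.6 0.6] w 0.0309
turn [ 0.04 -0.11  0.31] shift mm [-3.6  1.7 32.7]
```

>>> move_arm --commands '[[[0,-0.1,0.3,-0.0036,0.0017,0.012,0.022],[0,0,0,0,0,0.012,0.022],[0,0,0,0,0,0.008,0.022],[0,0,0,0,0,0,0.022]]]'

```text
clock: 9.72
position: [0.5606, -0.1498, 0.1303]
tool_rot: [0.873, 0.488, 0.0, 0.0]
ft_force: [-0.5, 0.5, -1.0]
gripper_width: 0.363
```

```bash
python3 - <<'E'
from h import *
goto([0.5607,-0.150,0.132],-31.6)
T,d=eyes.get_image("top");S,d=eyes.get_image("side");np.savez("s6.npz",T=T,S=S)
a=cv2.resize(T[205:260,390:445],(550,550),interpolation=cv2.INTER_CUBIC)
cv2.imwrite("pics/z7.png",cv2.convertScaleAbs(a,alpha=2,beta=-30))
b=cv2.resize(S[240:300,270:330],(600,600),interpolation=cv2.INTER_CUBIC)
cv2.imwrite("pics/z8.png",cv2.convertScaleAbs(b,alpha=2,beta=0))
E
```

```text
t 9.72 p [ 0.5606 -0.1498  0.1303] tooly yaw -31.56 z [ 3.e-04 -2.e-04 -1.e+00] F [-0.5  0.5 -1. ] w 0.031
turn [0.02 0.   0.04] shift mm [-0.1  0.2 -1.7]
```

View pics/z7.png

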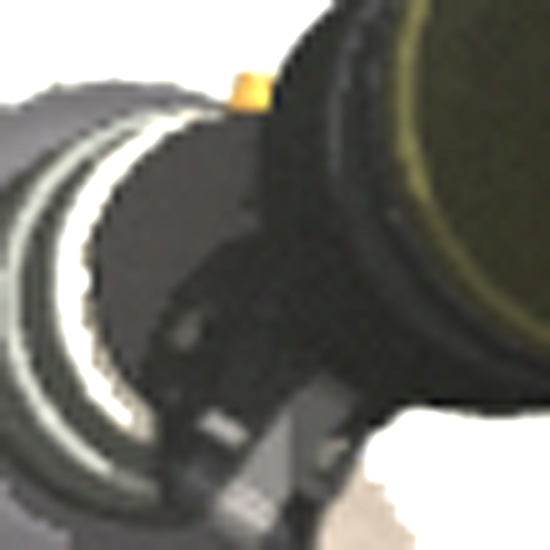

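View pics/z8.png

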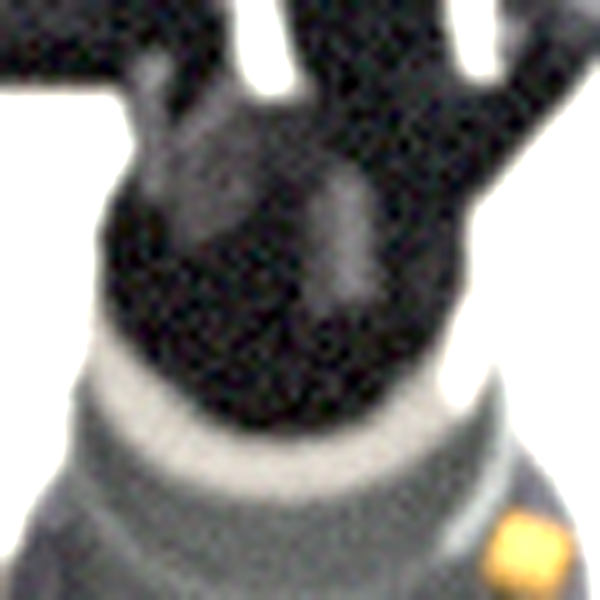

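```bash
python3 - <<'E'
from fit import *
print("flange");
fit("top",[(150,145),(110,200),(92,255),(95,310),(130,375)],(390,205),10,.1208,.034)
fit("side",[(105,310),(150,370),(200,415),(280,437),(360,420),(410,385),(455,330)],(270,240),10,.1208,.034)
for z in(.1,.103,.106):
  print("rim",z)
  fit("top",[(130,140),(75,210),(55,280),(68,350),(135,438)],(390,205),10,z,.037)
  fit("side",[(90,385),(150,450),(220,487),(290,498),(360,487),(430,450),(490,380)],(270,240),10,z,.037)
E
```

```text
flange
top centre mm [ 560.5 -149.5] resid [-0.1 -0.3  0.3  0.5 -0.5]
side centre mm [ 561.4 -154.3] resid [-0.9 -1.8  0.5  1.8  0.9 -0.9 -1.9]
rim 0.1
top centre mm [ 559.9 -149.8] resid [ 0.2 -0.4  0.3  0.1 -0.1]
side centre mm [ 561.4 -151.5] resid [ 0.8 -0.6 -0.2  0.1  0.1 -0.1  0.4]
rim 0.103
top centre mm [ 559.6 -149.1] resid [ 0.1 -0.4  0.3  0.1 -0.1]
side centre mm [ 561.5 -153.4] resid [ 0.7 -0.6 -0.2  0.2  0.1 -0.2  0.3]
rim 0.106
top centre mm [ 559.2 -148.5] resid [ 0.1 -0.4  0.4  0.1 -0.2]
side centre mm [ 561.6 -155.3] resid [ 0.6 -0.6 -0.1  0.2  0.2 -0.2  0.2]
```

Relative to the rim, the cap is now off by no more than about 1 mm in both views; the side camera carries a bias of about 4.5 mm that affects both equally. I'll nudge +0.5 mm in y and descend gently.

>>> move_arm --commands '[[[0,0,0,0.0004,-0.0003,0.002,0.022],[0,0,0,0,0,0.002,0.022],[0,0,0,0,0,0.002,0.022]]]'

```text
clock: 10.2
position: [0.562, -0.1494, 0.126]
tool_rot: [0.873, 0.488, 0.001, 0.002]
ft_force: [0.2, -0.6, -0.6]
gripper_width: 0.364
```

```bash
python3 - <<'E'
from h import *
goto([0.5605,-0.1493,0.12],-31.6);print(r.get_state()["wrist_torque"].round(2))
E
```

```text
t 10.2 p [ 0.562  -0.1494  0.126 ] tooly yaw -31.56 z [ 0.0039 -0.0014 -1.    ] F [ 0.2 -0.6 -0.6] w 0.0311
turn [ 0.23 -0.05  0.04] shift mm [-0.7 -1.4  6. ]
[-0.02 -0.03 -0.03]
```

>>> move_arm --commands '[[[0.2,0,0,-0.0005,-0.0012,0,0.022],[0,0,0,0,0,0,0.022]]]'

```text
clock: 10.45
position: [0.5606, -0.1492, 0.1259]
tool_rot: [0.873, 0.488, 0.0, -0.0]
ft_force: [0.6, 0.3, -1.9]
gripper_width: 0.367
```

```bash
python3 - <<'E'
from h import *
goto([0.5605,-0.1493,0.12],-31.6);print(r.get_state()["wrist_torque"].round(2))
E
```

```text
t 10.45 p [ 0.5606 -0.1492  0.1259] tooly yaw -31.56 z [ 6.e-04  5.e-04 -1.e+00] F [ 0.6  0.3 -1.9] w 0.0313
turn [ 0.01 -0.04  0.04] shift mm [-0.1 -0.   5.9]
[ 0.01 -0.02 -0.03]
```

>>> move_arm --commands '[[[0,0,0,0,0,0.002,0.022],[0,0,0,0,0,0,0.022]]]'

```text
clock: 10.7
position: [0.5606, -0.1493, 0.1239]
tool_rot: [0.873, 0.488, 0.0, -0.0]
ft_force: [0.0, -0.7, -0.9]
gripper_width: 0.366
```

>>> move_arm --commands '[[[0,0,0,0,0,0.002,0.022],[0,0,0,0,0,0,0.022]]]'

```text
clock: 10.95
position: [0.5606, -0.1493, 0.1217]
tool_rot: [0.873, 0.488, 0.0, -0.0]
ft_force: [-0.7, -0.2, -0.0]
gripper_width: 0.367
```

```bash
python3 - <<'E'
from h import *
goto([0.5605,-0.1493,0.12],-31.6);print(r.get_state()["wrist_torque"].round(2))
E
```

```text
t 10.95 p [ 0.5606 -0.1493  0.1217] tooly yaw -31.57 z [ 7.e-04  4.e-04 -1.e+00] F [-0.7 -0.2 -0. ] w 0.0313
turn [ 0.02 -0.04  0.03] shift mm [-0.  -0.1  1.7]
[0.05 0.01 0.01]
```

>>> move_arm --commands '[[[0,0,0,0,0,0.002,0.022],[0,0,0,0,0,0,0.022]]]'

```text
clock: 11.2
position: [0.5606, -0.1493, 0.1196]
tool_rot: [0.873, 0.488, 0.0, -0.0]
ft_force: [0.2, 0.6, -0.8]
gripper_width: 0.368
```

>>> move_arm --commands '[[[0,0,0,0,0,0.0015,0.022],[0,0,0,0,0,0,0.022]]]'

```text
clock: 11.45
position: [0.5609, -0.1493, 0.1186]
tool_rot: [0.873, 0.488, 0.001, 0.0]
ft_force: [0.3, 0.7, -1.0]
gripper_width: 0.362
```

>>> move_arm --commands '[[[0,0,0,0,0,0.001,0.022],[0,0,0,0,0,0,0.022]]]'

```text
clock: 11.7
position: [0.561, -0.1493, 0.1183]
tool_rot: [0.873, 0.488, 0.001, 0.0]
ft_force: [-1.7, 0.9, 3.7]
gripper_width: 0.367
```

Contact came at TCP z of about 0.1185, where the plate was expected for a rim at 0.103. I'll press on gently.

>>> move_arm --commands '[[[0,0,0,0,0,0.002,0.022],[0,0,0,0,0,0.0015,0.022]]]'

```text
clock: 11.95
position: [0.5611, -0.1494, 0.1156]
tool_rot: [0.873, 0.488, 0.001, 0.001]
ft_force: [-3.0, 0.3, 6.6]
gripper_width: 0.367
```

>>> move_arm --commands '[[[0,0,0,0,0,0.002,0.022],[0,0,0,0,0,0.0015,0.022]]]'

```text
clock: 12.2
position: [0.5612, -0.1493, 0.1134]
tool_rot: [0.873, 0.488, 0.0, 0.001]
ft_force: [-3.9, 0.8, 8.7]
gripper_width: 0.361
```

```bash
python3 - <<'E'
from h import *
goto([0.5605,-0.1493,0.1128],-31.6);print(r.get_state()["wrist_torque"].round(2))
E
```

```text
t 12.2 p [ 0.5612 -0.1493  0.1134] tooly yaw -31.58 z [ 0.0015 -0.0013 -1.    ] F [-3.9  0.8  8.7] w 0.0308
turn [0.11 0.02 0.02] shift mm [-0.3 -0.6  0.6]
[0.19 0.87 0.02]
```

>>> move_arm --commands '[[[0.1,0,0,-0.0003,-0.0006,0.0015,0.022]]]'

```text
clock: 12.32
position: [0.5611, -0.1494, 0.113]
tool_rot: [0.873, 0.488, 0.0, 0.001]
ft_force: [-1.0, 0.3, 9.5]
gripper_width: 0.364
```

>>> move_arm --commands '[[[0,0,0,0,0,0.0015,0.022]]]'

```text
clock: 12.45
position: [0.5612, -0.1494, 0.1126]
tool_rot: [0.873, 0.488, 0.0, 0.001]
ft_force: [-4.6, 0.1, 10.1]
gripper_width: 0.365
```

>>> move_arm --commands '[[[0,0,0,-0.0002,-0.0004,0.002,0.022]]]'

```text
clock: 12.58
position: [0.5612, -0.1494, 0.1124]
tool_rot: [0.873, 0.488, 0.0, 0.002]
ft_force: [-5.8, 0.4, 17.3]
gripper_width: 0.364
```

>>> move_arm --commands '[[[0,0,0,0,0,0.002,0.022]]]'

```text
clock: 12.7
position: [0.5612, -0.1493, 0.1124]
tool_rot: [0.873, 0.488, -0.0, 0.002]
ft_force: [-6.8, 0.8, 15.6]
gripper_width: 0.366
```

```bash
python3 - <<'E'
from h import *
goto([0.5605,-0.1493,0.112],-31.6);print(r.get_state()["wrist_torque"].round(2))
S,d=eyes.get_image("side")
b=cv2.resize(S[240:300,270:330],(600,600),interpolation=cv2.INTER_CUBIC)
cv2.imwrite("pics/z9.png",cv2.convertScaleAbs(b,alpha=2,beta=0))
E
```

```text
t 12.7 p [ 0.5612 -0.1493  0.1124] tooly yaw -31.58 z [ 0.0017 -0.0033 -1.    ] F [-6.8  0.8 15.6] w 0.0312
turn [0.19 0.11 0.02] shift mm [-0.3 -0.6  0.4]
[ 0.37  1.74 -0.02]
```

View pics/z9.png

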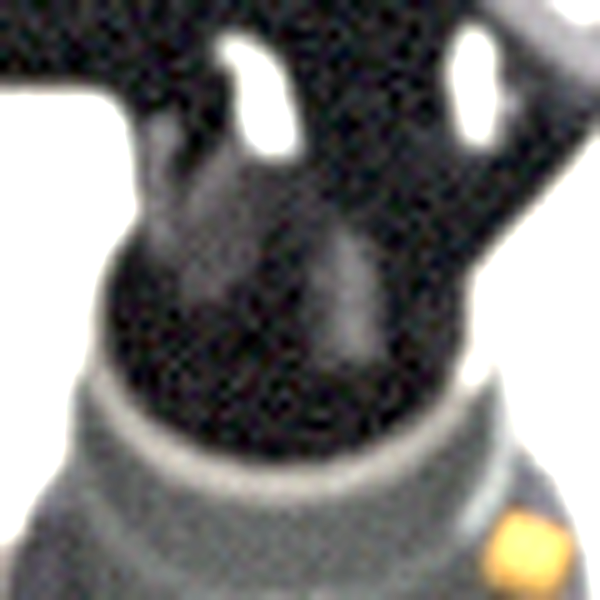

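The side zoom shows the flange down on the rim evenly all around, and the force climbed at constant z. The fingertips stand about 6 mm above the flange. I'll ease the grip slightly and slide the tips down onto the flange, so they hold the cap down as the tabs spring out.

>>> move_arm --commands '[[[0,0,0,-0.0002,-0.0003,0.0015,0.0325],[0,0,0,0,0,0.0015,0.0325]]]' --squeeze 20

```text
clock: 13.0
position: [0.5613, -0.1494, 0.1121]
tool_rot: [0.873, 0.488, -0.0, 0.003]
ft_force: [-4.8, 1.0, 11.1]
gripper_width: 0.377
```

>>> move_arm --commands '[[[0,0,0,0,0,0.002,0.0332],[0,0,0,0,0,0.002,0.0332]]]'

```text
clock: 13.25
position: [0.5617, -0.1496, 0.1118]
tool_rot: [0.873, 0.488, -0.0, 0.004]
ft_force: [-7.1, 1.0, 16.7]
gripper_width: 0.39
```

```bash
python3 - <<'E'
from h import *
goto([0.5605,-0.1493,0.112],-31.6);print(r.get_state()["wrist_torque"].round(2))
E
```

```text
t 13.25 p [ 0.5617 -0.1496  0.1118] tooly yaw -31.62 z [ 0.0029 -0.0067 -1.    ] F [-7.1  1.  16.7] w 0.0333
turn [ 0.34  0.24 -0.02] shift mm [-0.4 -1.2 -0.2]
[ 0.42  1.67 -0.04]
```

>>> move_arm --commands '[[[0.2,0.2,0,-0.0003,-0.0008,0.0015,0.0336],[0.1,0,0,-0.0001,-0.0004,0.002,0.0336]]]'

```text
clock: 13.5
position: [0.5618, -0.1497, 0.1118]
tool_rot: [0.873, 0.488, 0.001, 0.002]
ft_force: [-5.4, 1.0, 14.6]
gripper_width: 0.392
```

```bash
python3 - <<'E'
from h import *
goto([0.5605,-0.1493,0.112],-31.6);print(r.get_state()["wrist_torque"].round(2))
E
```

```text
t 13.5 p [ 0.5618 -0.1497  0.1118] tooly yaw -31.62 z [ 0.0031 -0.003  -1.    ] F [-5.4  1.  14.6] w 0.0335
turn [ 0.24  0.05 -0.02] shift mm [-0.4 -1.3 -0.2]
[ 0.26  1.27 -0.04]
```

It held 14-17 N without slipping at the reduced grip, so friction alone keeps the cap down. I'll let the tabs out in small steps.

>>> move_arm --commands '[[[0.1,0,0,-0.0002,-0.0006,0.001,0.035],[0,0,0,0,0,0.001,0.036]]]'

```text
clock: 13.75
position: [0.5624, -0.1501, 0.1126]
tool_rot: [0.873, 0.488, 0.001, 0.003]
ft_force: [-3.8, 1.3, 9.1]
gripper_width: 0.421
```

>>> move_arm --commands '[[[0,0,0,0,0,0.0015,0.037],[0,0,0,0,0,0.0015,0.038]]]'

```text
clock: 14.0
position: [0.5626, -0.1502, 0.1116]
tool_rot: [0.873, 0.488, 0.001, 0.003]
ft_force: [-4.2, 0.6, 9.2]
gripper_width: 0.448
```

>>> move_arm --commands '[[[0,0,0,0,0,0.0015,0.0395],[0,0,0,0,0,0.0015,0.041]]]'

```text
clock: 14.25
position: [0.5626, -0.15, 0.1105]
tool_rot: [0.873, 0.488, 0.0, 0.004]
ft_force: [-4.2, 0.1, 8.3]
gripper_width: 0.484
```

```bash
python3 - <<'E'
from h import *
goto([0.5605,-0.1493,0.112],-31.6);print(r.get_state()["wrist_torque"].round(2))
S,d=eyes.get_image("side")
b=cv2.resize(S[240:300,270:330],(600,600),interpolation=cv2.INTER_CUBIC)
cv2.imwrite("pics/z10.png",cv2.convertScaleAbs(b,alpha=2,beta=0))
E
```

```text
t 14.25 p [ 0.5626 -0.15    0.1105] tooly yaw -31.64 z [ 0.0042 -0.006  -1.    ] F [-4.2  0.1  8.3] w 0.0413
turn [ 0.38  0.17 -0.04] shift mm [-0.5 -2.1 -1.5]
[ 0.23  0.86 -0.03]
```

View pics/z10.png

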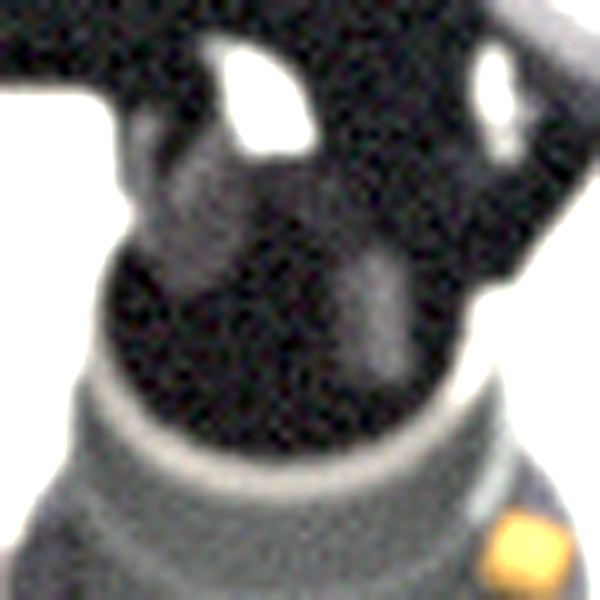

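The side zoom shows the flange still on the rim, with the tabs nearly out. I'll open fully.

>>> move_arm --commands '[[[0,0,0,0,-0.0005,0.001,0.043],[0,0,0,0,-0.0005,0.0005,0.046],[0,0,0,0,0,0,0.05],[0,0,0,0,0,0,0.06],[0,0,0,0,0,0,0.06]]]'

```text
clock: 14.92
position: [0.5618, -0.1494, 0.1079]
tool_rot: [0.873, 0.488, 0.001, 0.003]
ft_force: [0.4, 0.2, 0.1]
gripper_width: 0.705
```

```bash
python3 - <<'E'
from h import *
goto([0.5605,-0.1493,0.2],-31.6)
S,d=eyes.get_image("side")
b=cv2.resize(S[230:290,270:330],(600,600),interpolation=cv2.INTER_CUBIC)
cv2.imwrite("pics/z11.png",cv2.convertScaleAbs(b,alpha=2,beta=0))
E
```

```text
t 14.93 p [ 0.5618 -0.1494  0.1079] tooly yaw -31.63 z [ 0.0043 -0.0055 -1.    ] F [0.4 0.2 0.1] w 0.0602
turn [ 0.38  0.14 -0.03] shift mm [ -0.8  -0.5 -92.1]
```

View pics/z11.png

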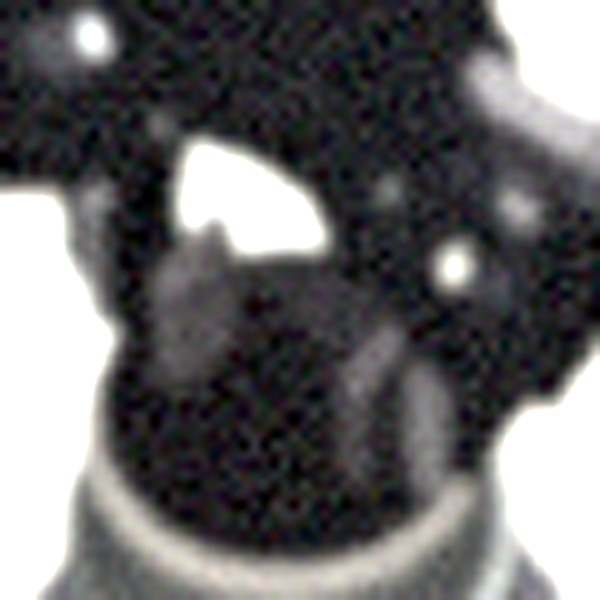

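The side zoom shows the cap seated, the tabs out and the fingers clear of them. I'll retreat straight up, then aside.

>>> move_arm --commands '[[[0,0,0,0,0,-0.006,0.06],[0,0,0,0,0,-0.015,0.06],[0,0,0,0,0,-0.025,0.06],[0,0,0,0,0,-0.03,0.06],[0,0,0,0,0,-0.03,0.06],[0,0,0,0.035,-0.02,-0.01,0.06],[0,0,0,0.04,-0.02,0,0.06],[0,0,0,0.04,-0.02,0,0.06],[0,0,0,0.04,-0.02,0,0.06],[0,0,0,0.04,-0.02,0,0.06],[0,0,0,0.04,-0.02,0,0.06],[0,0,0,0,0,0,0.06]]]'

```text
clock: 16.48
position: [0.5864, 0.1221, 0.2408]
tool_rot: [0.874, 0.486, 0.007, 0.008]
ft_force: [-0.6, -0.2, 0.1]
gripper_width: 0.703
```

```bash
python3 - <<'E'
from h import *
st()
S,ds=eyes.get_image("side");T,dt=eyes.get_image("top")
a=cv2.resize(S[240:330,260:340],(400,450),interpolation=cv2.INTER_CUBIC);b=cv2.resize(T[195:275,365:445],(400,400),interpolation=cv2.INTER_CUBIC)
cv2.imwrite("pics/z12.png",cv2.convertScaleAbs(np.hstack([a,cv2.copyMakeBorder(b,0,50,0,0,0)]),alpha=1.8))
np.savez("s12.npz",S=S,T=T,ds=ds,dt=dt)
for n,I,d in(("top",T,dt),("side",S,ds)):
    P=cloud(n,d);m=(I.max(2)<70)&(P[...,2]>.095)&(P[...,2]<.13)&(np.hypot(P[...,0]-.5605,P[...,1]+.15)<.045)
    q=P[m];print(n,m.sum(),np.median(q,0).round(4),np.percentile(q[:,2],[10,90]).round(4))
    A=np.c_[q[:,:2]-q[:,:2].mean(0),np.ones(len(q))];w=np.abs(q[:,2]-np.median(q[:,2]))<.006
    print(" slope",np.linalg.lstsq(A[w],q[w,2],rcond=None)[0].round(4))
E
```

```text
t 16.48 p [0.5864 0.1221 0.2408] tooly yaw -31.79 z [ 0.0208 -0.0075 -0.9998] F [-0.6 -0.2  0.1] w 0.06
top 743 [ 0.5595 -0.1457  0.1094] [0.1076 0.1117]
 slope [ 0.0047 -0.0058  0.1094]
side 843 [ 0.5597 -0.1582  0.1083] [0.1066 0.1155]
 slope [0.0009 0.002  0.1083]
```

View pics/z12.png

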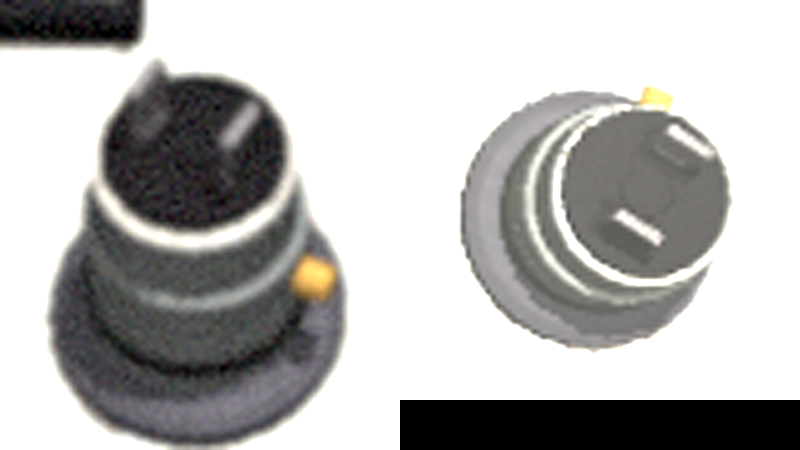

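The side and top zooms show the cap level on the tube with a thin, even bright ring of rim around it. Flange top minus rim is about 5.5 mm in both views; locked should be 5 and unlocked 9. Next I'll check the tab spacing, the centring and the bystanders.

```bash
python3 - <<'E'
from fit import *
D=np.load("s12.npz");T=D["T"];g=T.max(2).astype(int)
m=np.zeros(g.shape,np.uint8);m[215:250,402:432]=g[215:250,402:432]>90
n,l,s,c=cv2.connectedComponentsWithStats(m)
pp=[]
for i in range(1,n):
    if 8<s[i,4]<40: p=onz("top",*c[i],.1365)*1000;print(s[i],p.round(1));pp.append(p)
if len(pp)==2: print("dist",np.linalg.norm(pp[0]-pp[1]).round(1),"mid",((pp[0]+pp[1])/2).round(1))
f=cv2.resize(T[205:265,385:445],None,fx=10,fy=10,interpolation=cv2.INTER_CUBIC)
gg=cv2.cvtColor(f,cv2.COLOR_BGR2GRAY);k,l,s,_=cv2.connectedComponentsWithStats((gg<100).astype(np.uint8));L=l[(240-205)*10,(405+5-385)*10]
cs,_=cv2.findContours((l==L).astype(np.uint8),cv2.RETR_EXTERNAL,cv2.CHAIN_APPROX_NONE);q=max(cs,key=len).reshape(-1,2)
P=np.array([onz("top",(x+.5)/10-.5+385,(y+.5)/10-.5+205,.107)[:2] for x,y in q]).astype(np.float32)*1000
print("flange",cv2.fitEllipse(P))
T0=np.load("top0.npz")["im"]
df=cv2.absdiff(T0,T).max(2)
for nm,(u0,u1,v0,v1) in dict(sel=(262,318,108,170),res=(365,428,132,172),bat=(312,355,240,290)).items(): print(nm,df[v0:v1,u0:u1].mean().round(1),(df[v0:v1,u0:u1]>50).sum())
st()
E
```

```text
[408 237  10   7  28] [ 543.8 -137.9  136.5]
[402 245   7   5  16] [ 528.5 -121.8  136.5]
dist 22.2 mid [ 536.1 -129.9  136.5]
flange ((559.6990356445312, -147.3076934814453), (64.6145248413086, 67.34874725341797), 138.32412719726562)
sel 59.2 1491
res 42.1 0
bat 47.3 563
t 16.57 p [0.5873 0.1168 0.2403] tooly yaw -32.16 z [ 0.0207 -0.0108 -0.9997] F [ 0.1 -0.1 -1. ] w 0.0601
```

```bash
python3 - <<'E'
from h import *
T=np.load("s12.npz")["T"];cv2.imwrite("pics/top12.png",T)
z=cv2.resize(T[212:252,400:440],(600,600),interpolation=cv2.INTER_CUBIC);cv2.imwrite("pics/z13.png",cv2.convertScaleAbs(z,alpha=1.8))
E
```

```text
(no output)
```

View pics/top12.png

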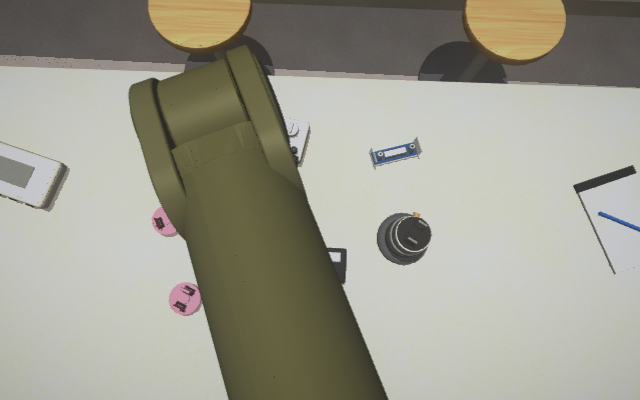

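View pics/z13.png

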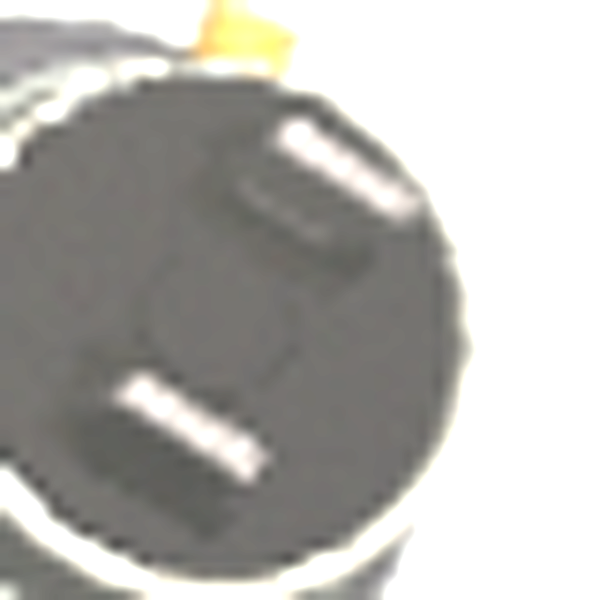

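The top zoom shows both tab tops, with centres at (347,168) and (193,428). The resistor, selector and battery are where they were, though the arm partly covers the last two.

```bash
python3 - <<'E'
from h import *
a=onz("top",423.1,223.2,.1365);b=onz("top",412.9,240.5,.1365);print(np.linalg.norm(a-b)*1000,(a+b)*500)
print("closing");print(r.close_job())
E
```

```text
39.437914611783285 [ 559.56276019 -148.89037274  136.5       ]
closing
the job is handed in; nothing more can be done
None
```

The dust cap is locked on the detector and I handed the job in at about 16.6 s on the robot's clock. I pinched the cap by its tabs, lifted it and lowered it into the mouth. I pressed until the flange met the rim and let the tabs out in small steps, then pulled the arm clear. `close_job` gives no verdict.

**Last checks that agreed:**
- **Locked:** the flange top was about 5.5 mm above the rim in both depth views (5 mm is expected if locked, 9 mm if not).
- **Level:** the tilt was below 0.01 rad.
- **Tabs out:** the tab tops were 39.4 mm apart (39 mm is expected at rest).
- **Centred:** the cap was within about 1.4 mm of the bore in the top view.
- **Force:** the highest wrist reading was about 17 N vertically, about 18 N in all.
- **Released:** the force was near zero with the arm clear.

**Checks that disagreed or are incomplete:**
- **Side camera:** it read about 4–5 mm off in y at the detector and about 9 mm off on the bench, compared with the top camera. I therefore aligned the cap to the rim within each view instead of trusting absolute positions.
- **Sideways force:** there was up to 7 N along x during pressing, from slight drag in the bore.
- **Other equipment:** the resistor looked unmoved. The arm partly hid the selector and battery in the last picture, so I only saw the visible parts of those in place.

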